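# Assemble the model water tower on its layout board

## Task

Dry-assemble the model water tower on the layout board: seat the brick house in the stone foundation, then the black girder deck on the house, then the green tank on the deck with its delivery pipe reaching out over the rails, and last the slate roof in the top of the tank, each part pushed fully home and level. Leave the grey wagon where it stands on the rails and do not knock over the glue bottle.

Things in the scene. Friction and masses are not known exactly. Their poses are not given: they have to be found in the camera images.
- board: Fixed green-brown layout board, x 130 mm, y 200 mm, 12 mm thick. Origin: underside centre, z up. A track (26 mm wide, rails 6 mm high) runs along y at x = -29 mm. Tower foundation: pale square stone rim centred at x = +27, y = 0 mm, 56 mm outside, 46 inside, 9 mm high; the house stands inside it on the board's top (z = 12 mm). Bushes under 12 mm high in the two +x corners.
- house: Loose brick house, lowest part: 52 mm square, 61 mm high, 90 g. Origin: underside centre, z up, x and y square to the walls. z 0 to 10: tapered square foot, 33 mm wide at the bottom, 42 mm from z = 8; z 10 to 61: 52 mm walls. Open square socket on top, 46 mm inside, floor at z = 52 mm, for the next part's foot. Any side may face the rails. Grip across two opposite walls.
- deck: Loose black iron girder deck, second part: low square frame, 56 mm wide (58 over ribs), 27 mm high, 60 g. Origin: underside centre, z up, x and y square to the sides. z 0 to 10: foot like the house's; z 10 to 27: outer sides. Open square socket on top, 46 mm inside, floor at z = 18 mm. Any side may face the rails. Grip across two opposite outer sides.
- tank: Loose green tank, third part: 52 mm square, 50 mm high, 80 g. Origin: underside centre, z up. z 0 to 10: foot like the house's; z 10 to 50: walls; open socket on top, 46 mm inside, floor at z = 40. A black pipe 7 mm thick leaves the middle of its -x wall at z = 26; mouth at x = -55, z = 8 mm. Fitted, its x axis points as the board's x: pipe over the rails. Grip across the +y and -y walls.
- roof: Loose blue-grey slate roof, last part: 60 mm square at the eaves, 53 mm high, 50 g. Origin: underside centre, z up, x and y square to the sides. z 0 to 10: foot like the house's; z 10 to 14: eaves; slopes up to z = 30; then a pale vent 14 mm square (cap 15), z 30 to 53. Grip the vent across two opposite sides, from z = 32 up. Any side may face the rails.
- wagon: Loose grey open goods wagon standing on the rails, 28 mm wide (x), 111 mm long (y, along the rails), 26 mm high, 90 g; its top is 41 mm above the bench. Origin: underside centre, z up. To be left where it stands.
- glue_bottle: Loose upright glue bottle, white with an orange tip, 30 mm thick, 100 mm high, 80 g. Origin: underside centre, z up. To be left standing.

How it is judged:
By the outcome, as a careful person would: the job done as asked, in the order asked, and still so for the second after the job is handed in, with the robot touching nothing.
It also fails if it takes over 112 s, if anything falls off the work surface, if the arm or the gripper's body presses on something with over 40 N, if the wrist force passes 120 N, or if a joint passes its speed limit or range.

## Robot

A 6-joint arm with a two-finger parallel gripper is mounted at the origin on a cart in front of the work surface, level with it; the furniture and walls round the work are solid. World frame = base frame: x ahead of the robot, y to its left, z up, the work surface at z = 0. Lengths are in m, angles in rad, forces in N, time in s.
With the tool pointing down it reaches from about 0.325 to 0.9 m from the base axis. Payload 6.1 kg.
Tool frame: the origin (TCP) lies midway between the tips of the shut fingers; the grasp point (between the pads) lies 19 mm behind it (env.grip_depth is the distance from the TCP to the grasp point, in m); z points along the fingers, y is the line along which they close (so a half turn about z gives the same grasp; the last joint's range is limited). The gripper opens to 87 mm and grips with 3 to 60 N. Pads are 19 mm wide; open, the fingers measure 117 mm over their backs; the gripper's body (75 mm by 190 mm) begins 51 mm behind the grasp point.
Start: joints at [1.081, 0.22, 1.526, -0, 1.395, -0.126], TCP at [0.222, 0.584, 0.185] pointing down, gripper open.
Joint ranges: [-2.98, 2.98], [-0.91, 2.08], [0.09, 2.57], [-1.24, 4.39], [0.2, 2.65], [-2.68, 2.68]. Speed limits (rad/s): [2.57, 2.57, 3.01, 3.14, 3.14, 3.14].

## Interface

Orientations are given as a rotation vector (axis times angle).
In Python, from station import env gives the robot as it stands. The module is installed in compiled form; this text tells all that it offers. Calls block until the motion is done:
- env.move_pose(position, orientation): joint-space move of the TCP to a pose.
- env.move_straight(position, rotation=None, vel=0.15, f_stop=None): straight line of the TCP; rotation=None keeps the orientation; vel is the mean speed in m/s. With f_stop (N) it stops when the force on the tool has changed by that much, and returns True; else False.
- env.move_j(angles): joint-space move.
- env.grip(opening, f_grip=None): opening from 0.0 (shut) to 1.0 (fully open); f_grip is the grip in N (None keeps the last); returns when the fingers have stopped.
- env.pause(seconds).
- env.inverse_kinematics(position, orientation): joint angles nearest the present ones, or None.
- env.read_camera(name): name is "side" or "top" or "wrist"; returns (picture, depth): 420x560x3 uint8, red, green, blue; 420x560 float32, m along the optical axis (not along the pixel's ray), 0 where there is no reading.
- env.camera_info(name): a dict with "fov_y" (degrees; the focal length in pixels is half the picture's height over the tangent of half this angle, whatever the lens; pixels are square), "cx", "cy" (the principal point, pixels), "xyz" and "attitude" of the camera in the world. Camera axes: x right, y up, looking along -z (the intrinsics and any distortion apply to the point x, -y, -z); pixel columns grow to the right and rows downward; lengths in m; the calibration is good to about 2 mm. A picture is of the moment at which its call begins: read the wrist's pose just before it. camera_info takes no time and is no camera call; for the wrist camera it gives the pose at the moment of the call.
A pose or a line that the arm cannot do raises env.IKError and nothing moves.
- env.hand_in(): hands the job in; it is judged then, once.
Readings, each from a call of its own:
- env.current_time(): time.
- env.current_joint_pos(): joint angles.
- env.current_joint_vel(): joint speeds.
- env.current_effort(): joint torques, N m.
- env.current_eef_pos(): TCP position.
- env.current_ee_rot(): TCP orientation.
- env.current_wrist_force(): force on the tool from outside, world axes, zero at the start.
- env.current_moment(): the same for the moment, N m.
- env.current_grip_width(): opening from 0.0 (shut) to 1.0 (fully open).
- env.current_gripper_force(): force on a finger pad.
Only numpy, scipy, OpenCV 4.12 (cv2) and the standard library are available. Lean on these libraries where they do the work, as an engineer would, in place of code of your own. Each camera call takes 0.05 s, during which the arm holds its last target. There are 200 camera calls.

## Working session

There is one attempt and no reset: what is moved stays moved. The work goes in short steps, each a Python script; the robot and the scene stay as the last script left them, time stands still between calls to the robot, and variables do not carry over. Pictures are saved under pics/ and viewed, at most 14 in all, crops included, and the job is handed in when it is done.

```bash
mkdir -p pics
python3 - <<'E'
from station import env
import cv2,numpy as np
for n in ("top","side"):
    i=env.camera_info(n); print(n,i)
    p,d=env.read_camera(n); np.savez(f"pics/{n}0.npz",p=p,d=d)
    cv2.imwrite(f"pics/{n}0.png",p[:,:,::-1])
print(env.camera_info("wrist"),env.current_ee_rot(),env.current_time(),env.grip_depth)
E
```

```text
top {'fov_y': 44.30950856632356, 'cx': 286.87700065884536, 'cy': 205.29747928270234, 'xyz': array([ 0.37182067, -0.07519327,  1.39548455]), 'attitude': array([ 0.08995466, -0.11322734, -1.58718888])}
side {'fov_y': 55.45395636078796, 'cx': 278.68571370048454, 'cy': 205.05551724084185, 'xyz': array([0.56405581, 0.94643961, 0.53874433]), 'attitude': array([0.02828249, 1.64010052, 2.64398802])}
{'fov_y': 62.69530293354654, 'cx': 278.02580468578464, 'cy': 207.52288062662183, 'xyz': array([0.1484716 , 0.6119822 , 0.38443677]), 'attitude': array([-0.25570761, -0.17287032,  1.19854146])} [-5.68151563e-01 -3.08924302e+00  2.56802137e-03] 0.1 0.0187
```

View pics/top0.png

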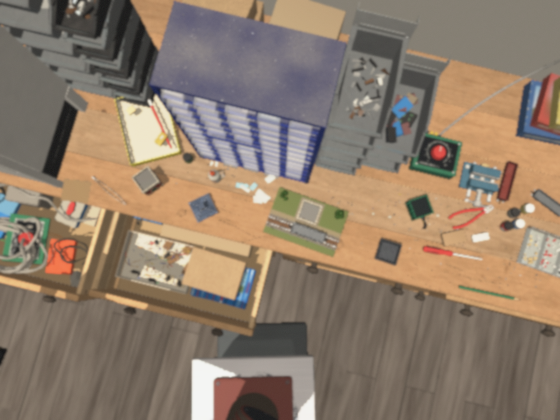

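View pics/side0.png

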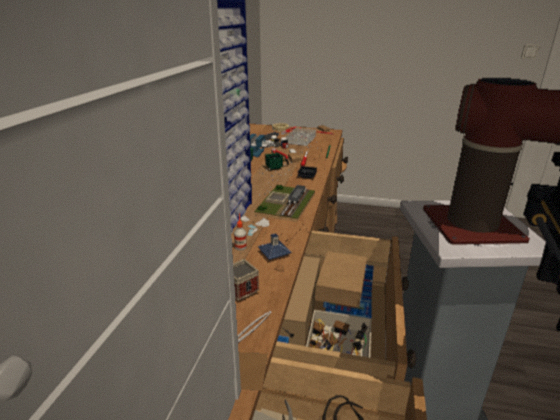

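The top view shows the board at about (306,222), the roof at (204,207), the house at (147,180), the tank at (420,207), the deck at (388,251) and the bottle at (215,172). A tall blue cabinet stands behind the board. Next I deproject these pixels to world positions.

```bash
cat > h.py <<'E'
from station import env
import cv2,numpy as np
from scipy.spatial.transform import Rotation as R
def cloud(d,i):
    f=210/np.tan(np.radians(i['fov_y']/2))
    v,u=np.mgrid[:420,:560]
    P=np.stack([(u-i['cx'])/f*d,-(v-i['cy'])/f*d,-d],-1)
    W=P@R.from_rotvec(i['attitude']).as_matrix().T+i['xyz']
    W[d<=0]=np.nan
    return W
E
python3 - <<'E'
from h import *
z=np.load("pics/top0.npz"); W=cloud(z['d'],env.camera_info("top"))
for n,(u,v) in dict(board=(306,222),plinth=(310,211),roof=(204,207),house=(147,180),tank=(420,207),deck=(388,251),bottle=(215,172),btn=(437,155),t1=(350,260),t2=(100,200),t3=(460,260),cab=(240,70),cabf=(240,160),bin=(345,150)).items(): print(n,(u,v),W[v,u].round(3))
def comp(u,v,zmin,zmax,r=28):
    s=np.s_[v-r:v+r,u-r:u+r]; h=W[s][...,2]; m=((h>zmin)&(h<zmax)).astype(np.uint8)
    n,l,st,c=cv2.connectedComponentsWithStats(m); k=1+np.argmax(st[1:,4]); Q=W[s][l==k]
    r_=cv2.minAreaRect((Q[:,:2]*1000).astype(np.float32)); print((u,v),r_,np.percentile(Q[:,2],[5,50,95]).round(3))
comp(204,207,.012,.07,22);comp(147,180,.045,.08,20);comp(420,200,.035,.07,20);comp(388,251,.015,.05,20);comp(306,222,.007,.07,48);comp(303,233,.034,.07,40)
p=z['p'][130:290,110:470,::-1]
cv2.imwrite("pics/c1.png",cv2.resize(p,(792,352),interpolation=cv2.INTER_CUBIC))
E
```

```text
board (306, 222) [ 0.505 -0.148  0.014]
plinth (310, 211) [ 0.535 -0.16   0.011]
roof (204, 207) [0.547 0.123 0.036]
house (147, 180) [0.621 0.271 0.048]
tank (420, 207) [ 0.536 -0.45   0.043]
deck (388, 251) [ 0.422 -0.364  0.022]
bottle (215, 172) [0.638 0.092 0.051]
btn (437, 155) [ 0.671 -0.496  0.066]
t1 (350, 260) [ 0.401 -0.265 -0.002]
t2 (100, 200) [ 0.577  0.411 -0.002]
t3 (460, 260) [ 0.395 -0.561  0.004]
cab (240, 70) [ 0.714 -0.014  0.555]
cabf (240, 160) [0.658 0.021 0.103]
bin (345, 150) [ 0.658 -0.236  0.192]
(204, 207) ((548.3834228515625, 130.36846923828125), (60.994747161865234, 60.06917190551758), 26.125333786010742) [0.014 0.021 0.052]
(147, 180) ((620.5826416015625, 274.3411560058594), (54.776180267333984, 53.37311553955078), 36.07259750366211) [0.049 0.054 0.064]
(420, 200) ((536.7228393554688, -448.697998046875), (53.72617721557617, 55.81521224975586), 18.282955169677734) [0.037 0.043 0.053]
(388, 251) ((421.0638427734375, -362.29388427734375), (59.061614990234375, 58.18699645996094), 70.85340881347656) [0.016 0.022 0.032]
(306, 222) ((506.85498046875, -148.21563720703125), (203.4570770263672, 132.78785705566406), 69.02477264404297) [0.009 0.014 0.03 ]
(303, 233) ((451.5010681152344, -171.5960693359375), (32.94580841064453, 2.987149477005005), 73.42697143554688) [0.037 0.041 0.044]
```

View pics/c1.png

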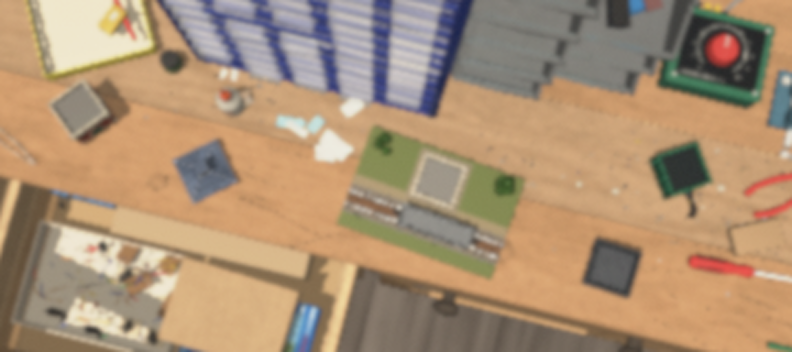

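The crop shows the tank pipe pointing towards the robot, with its mouth at crop (692,210), and the track on the robot side of the board. That gives a board yaw of about -21° and a tank yaw of about +18°. I'll look at the foundation from close by, then the house.

```bash
cat >> h.py <<'E'
def rv(a):  # tool down, finger-closing line at a deg
    a=np.radians(a); c,s=np.cos(a),np.sin(a)
    return R.from_matrix(np.array([[-s,c,0],[c,s,0],[0,0,-1]])).as_rotvec()
def go(x,y,z,a): env.move_pose(np.array([x,y,z]),rv(a))
def shot(name):
    i=env.camera_info("wrist"); p,d=env.read_camera("wrist")
    cv2.imwrite(f"pics/{name}.png",p[:,:,::-1]); W=cloud(d,i); np.savez(f"pics/{name}.npz",p=p,W=W); return W
def rect(W,x,y,z0,z1,r):
    "min-area rect (m, deg) of the largest blob between heights z0..z1 near x,y"
    m=((W[...,2]>z0)&(W[...,2]<z1)&(np.hypot(W[...,0]-x,W[...,1]-y)<r)).astype(np.uint8)
    n,l,st,c=cv2.connectedComponentsWithStats(m); k=1+np.argmax(st[1:,4]); Q=W[l==k]
    (cx,cy),(w,h),a=cv2.minAreaRect((Q[:,:2]*1000).astype(np.float32))
    v,u=np.nonzero(l==k)
    print("rect",round(cx,1),round(cy,1),"size",round(w,1),round(h,1),"ang",round(a,1),"z",np.percentile(Q[:,2],[5,50,95]).round(4),"px",u.mean().round(),v.mean().round(),len(u))
    return cx/1000,cy/1000,a
E
python3 - <<'E'
from h import *
go(.532,-.158,.2,69)
W=shot("w_found"); 
rect(W,.532,-.158,.017,.026,.05); rect(W,.507,-.148,.008,.05,.2); rect(W,.48,-.138,.036,.05,.09)
go(.5,.12,.2,100); go(.6206,.2743,.2,126)
W=shot("w_house"); rect(W,.6206,.2743,.056,.068,.06)
print(env.current_time(),env.current_joint_pos())
a=np.hstack([cv2.imread("pics/w_found.png"),cv2.imread("pics/w_house.png")]); cv2.imwrite("pics/v1.png",cv2.resize(a,(800,300)))
E
```

```text
rect 530.2 -156.9 size 56.0 55.4 ang 69.1 z [0.0197 0.0216 0.0231] px 278.0 175.0 850
rect 505.9 -147.6 size 200.6 129.6 ang 69.1 z [0.0117 0.0133 0.0299] px 278.0 148.0 20864
rect 472.8 -151.0 size 91.0 27.8 ang 69.0 z [0.0389 0.0416 0.043 ] px 261.0 126.0 451
rect 618.8 273.5 size 51.4 52.1 ang 35.7 z [0.057  0.0614 0.0627] px 280.0 185.0 687
4.9167 [ 2.97755854e-01  3.37668873e-01  1.35672977e+00 -6.54438633e-04
  1.44794907e+00 -1.89849504e+00]
```

View pics/v1.png

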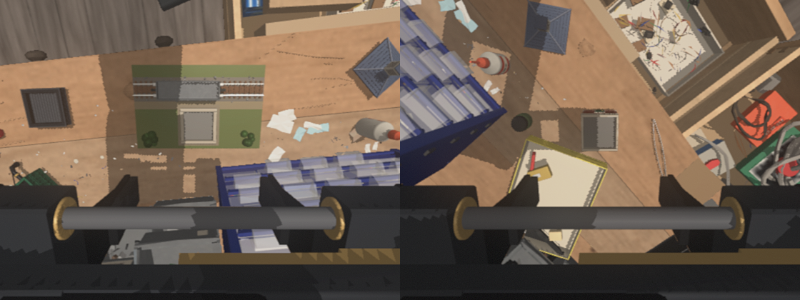

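The foundation is clear at the bottom centre of the left picture, and the house is at about (600,130) in the combined view. I'll check the black knob beside the house before choosing the finger direction.

Run:
```python
from h import *
W=np.load("pics/w_house.npz")['W']
for u,v in ((168,171),(168,165),(180,172),(160,175),(230,200),(225,240),(185,230)): print(u,v,W[v,u].round(3))
d=W[...,:2]-[.6188,.2735]; a=np.radians(126); 
for a0 in (126,36):
    a=np.radians(a0); t=d@[np.cos(a),np.sin(a)]; s=d@[-np.sin(a),np.cos(a)]
    for sg in (1,-1):
        m=(abs(s)<.014)&(sg*t>.03)&(sg*t<.062); print(a0,sg,m.sum(),np.percentile(W[m][:,2],[50,95]) if m.any() else None)
```

```text
168 171 [0.68  0.171 0.035]
168 165 [0.675 0.167 0.034]
180 172 [0.678 0.18  0.022]
160 175 [0.689 0.166 0.035]
230 200 [0.679 0.244 0.001]
225 240 [0.725 0.267 0.002]
185 230 [0.727 0.221 0.035]
126 1 4170 [0.27542499 0.3133808 ]
126 -1 5031 [0.28605463 0.31932272]
36 1 400 [0.00052909 0.02726974]
36 -1 2542 [0.32223049 0.32491952]
```

```bash
cat >> h.py <<'E'
F=np.array([.5306,-.157]); FA=69.1
def st(z,vel=.15,f=None):
    p=env.current_eef_pos(); p[2]=z; return env.move_straight(p,vel=vel,f_stop=f)
def place(ztcp,push=25,a=FA,xy=F):
    go(*xy,ztcp+.03,a); st(ztcp+.013,.1)
    s=st(ztcp-.004,.03,push); print("placed stop",s,"z err mm",(env.current_eef_pos()[2]-ztcp)*1000,"F",env.current_wrist_force().round(1))
def up(z=.2): st(z,.25)
E
python3 - <<'E'
from h import *
go(.6188,.2735,.1,126); st(.022,.12)
env.grip(0.3,25); print(env.current_grip_width(),env.current_gripper_force())
st(.12,.2); go(.5,.12,.2,100); print(env.current_time(),env.current_grip_width())
place(.034); print(env.current_time(),env.current_eef_pos().round(4))
E
```

```text
0.5824264191993435 25.000253319740295
8.4083 0.5872138265793297
placed stop True z err mm -1.0988129669714866 F [-0.3  0.2  5.6]
10.4667 [ 0.5321 -0.1557  0.0329]
```

Run:
```python
from h import *
env.grip(0.85); print(env.current_eef_pos().round(4)); up(.2)
W=shot("w_h2"); rect(W,*F,.064,.082,.06)
go(.4211,-.3623,.2,70.9); W=shot("w_deck"); rect(W,.4211,-.3623,.02,.034,.06)
print(env.current_time(),env.current_eef_pos().round(4))
a=np.hstack([cv2.imread("pics/w_h2.png"),cv2.imread("pics/w_deck.png")]); cv2.imwrite("pics/v2.png",cv2.resize(a,(800,300)))
```

```text
[ 0.5315 -0.1552  0.0322]
rect 532.7 -155.6 size 52.0 52.0 ang 69.1 z [0.0642 0.0654 0.0742] px 278.0 190.0 2660
rect 419.9 -364.2 size 58.0 57.7 ang 70.8 z [0.0216 0.0276 0.0289] px 275.0 179.0 1164
13.0417 [ 0.4218 -0.361   0.1995]
```

View pics/v2.png

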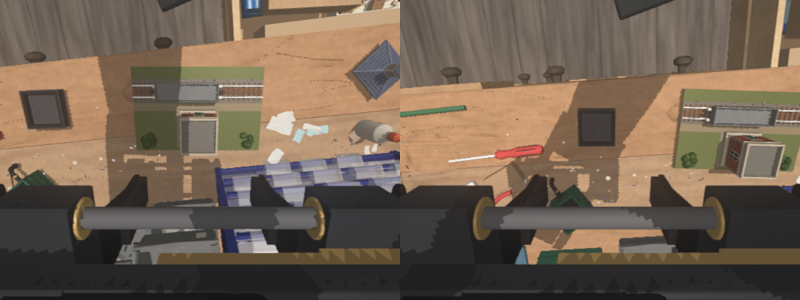

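House seated: its top is at 73–74 mm, centred at (532.7,-155.6). The deck is clear at (597,127) in the right half. Next is the deck.

Run:
```python
from h import *
go(.4199,-.3642,.08,70.8); st(.006,.12); print(env.current_eef_pos().round(4))
env.grip(0.3,25); print(env.current_grip_width(),env.current_gripper_force())
st(.16,.2); xy=np.array([.5327,-.1556])
go(*xy,.2,FA); place(.070,25,FA,xy); print(env.current_eef_pos().round(4))
env.grip(0.85); up(.23); W=shot("w_d2"); rect(W,*xy,.083,.097,.06)
go(.5367,-.4487,.2,108.3); W=shot("w_tank"); rect(W,.5367,-.4487,.045,.056,.045)
print(env.current_time(),env.current_eef_pos().round(4))
a=np.hstack([cv2.imread("pics/w_d2.png"),cv2.imread("pics/w_tank.png")]); cv2.imwrite("pics/v3.png",cv2.resize(a,(800,300)))
```

```text
[ 0.4216 -0.3646  0.0072]
0.30619990244508083 0.0
placed stop False z err mm -4.091256082701388 F [-1.  -0.2  0.4]
[ 0.5327 -0.1573  0.0659]Traceback (most recent call last):
  File "<stdin>", line 6, in <module>
  File "h.py", line 21, in rect
    n,l,st,c=cv2.connectedComponentsWithStats(m); k=1+np.argmax(st[1:,4]); Q=W[l==k]
                                                      ~~~~~~~~~^^^^^^^^^^
    return _wrapfunc(a, 'argmax', axis=axis, out=out, **kwds)
    return bound(*args, **kwds)
ValueError: attempt to get argmax of an empty sequence
```

The deck grasp missed: the fingers closed to 0.31 with no force. I'll look again.

Run:
```python
from h import *
print(env.current_time(), env.current_eef_pos())
z=np.load("pics/w_d2.npz"); rect(z['W'],*F,.064,.095,.06)
go(.4199,-.3642,.2,70.8); W=shot("w_deck2"); rect(W,.4199,-.3642,.015,.05,.08)
a=np.hstack([cv2.imread("pics/w_d2.png"),cv2.imread("pics/w_deck2.png")]); cv2.imwrite("pics/v3.png",cv2.resize(a,(800,300)))
```

```text
20.6667 [ 0.53147975 -0.1567347   0.22757509]
rect 532.7 -155.6 size 52.1 52.8 ang 69.1 z [0.0642 0.0654 0.0742] px 280.0 182.0 2278
rect 419.7 -364.1 size 57.9 57.9 ang 70.8 z [0.0177 0.0198 0.0285] px 277.0 178.0 2738
```

View pics/v3.png

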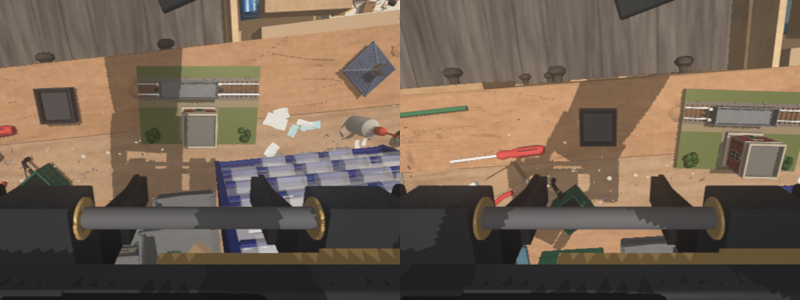

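The deck hasn't moved, so the fingers closed above it: the fingertips must retract when open. I'll touch down on the bench with the fingers open to learn their height, then grip.

Run:
```python
from h import *
env.grip(.77); print("w",env.current_grip_width())
go(.4199,-.3642,.08,70.8); st(.010,.12); 
s=st(-.025,.03,5); z=env.current_eef_pos()[2]; print("touch",s,z,env.current_wrist_force().round(1))
st(z+.003,.03)
env.grip(0.5,25); print(env.current_grip_width(),env.current_gripper_force(),env.current_eef_pos().round(4),env.current_wrist_force().round(1))
print(env.current_time())
```

```text
w 0.7713642400325582
touch False -0.024741760144586372 [0.8 0.1 0.5]
0.6423499854256429 25.00002197921276 [ 0.421  -0.3655 -0.0218] [-0.9  0.5  0.7]
25.3667
```

Run:
```python
from h import *
st(.12,.2); print(env.current_grip_width()); xy=np.array([.5327,-.1556])-[.0005,.0010]
go(*xy,.15,FA); place(.0422,25,FA,xy); print(env.current_eef_pos().round(4))
env.grip(0.85); up(.23); W=shot("w_d3"); rect(W,*F,.083,.097,.06)
go(.5367,-.4487,.2,108.3); W=shot("w_tank"); rect(W,.5367,-.4487,.045,.056,.045)
print(env.current_time(),env.current_eef_pos().round(4))
a=np.hstack([cv2.imread("pics/w_d3.png"),cv2.imread("pics/w_tank.png")]); cv2.imwrite("pics/v4.png",cv2.resize(a,(800,300)))
```

```text
0.636100381636213
placed stop False z err mm -1.3867863190527088 F [-4.5  1.3 15.5]
[ 0.5329 -0.1585  0.0408]
rect 530.2 -157.1 size 58.1 58.0 ang 69.3 z [0.0831 0.0908 0.0926] px 279.0 186.0 2188Traceback (most recent call last):
  File "<stdin>", line 5, in <module>
  File "h.py", line 14, in go
    def go(x,y,z,a): env.move_pose(np.array([x,y,z]),rv(a))
                     ~~~~~~~~~~~~~^^^^^^^^^^^^^^^^^^^^^^^^^
station.IKError: the arm cannot take that pose within its joint ranges
```

The deck is seated: its top is at 91 mm and it is level. The tank's yaw runs into the joint 6 limit, so I'll check the alternatives and the clearance behind the tower.

Run:
```python
from h import *
for a in (108.3,106,104,102,100,-71.7):
    for z in (.2,.0): 
        q=env.inverse_kinematics(np.array([.5367,-.4487,z]),rv(a)); print(a,z,None if q is None else np.round(q,3))
q=env.inverse_kinematics(np.array([.53,-.157,.08]),rv(-110.9)); print(None if q is None else np.round(q,3))
z=np.load("pics/top0.npz"); W=cloud(z['d'],env.camera_info("top"))
b=np.radians(-20.9); d=W[...,:2]-[.5306,-.157]; X=d@[np.cos(b),np.sin(b)]; Y=d@[-np.sin(b),np.cos(b)]
for y0 in range(-120,121,20):
    r=[]
    for h in (.15,.2,.25,.3):
        m=(abs(Y*1000-y0)<10)&(W[...,2]>h)&(X>-.1); r.append((X[m].min()*1000).round() if m.any() else None)
    print(y0,r)
```

```text
108.3 0.2 None
108.3 0.0 None
106 0.2 [-0.809  0.39   1.29  -0.     1.461 -2.659]
106 0.0 [-0.809  0.566  1.441 -0.     1.135 -2.659]
104 0.2 [-0.809  0.39   1.29  -0.     1.461 -2.624]
104 0.0 [-0.809  0.566  1.441 -0.     1.135 -2.624]
102 0.2 [-0.809  0.39   1.29  -0.     1.461 -2.589]
102 0.0 [-0.809  0.566  1.441 -0.     1.135 -2.589]
100 0.2 [-0.809  0.39   1.29  -0.     1.461 -2.554]
100 0.0 [-0.809  0.566  1.441 -0.     1.135 -2.554]
-71.7 0.2 [-0.809  0.39   1.29  -0.     1.461  0.442]
-71.7 0.0 [-0.809  0.566  1.441 -0.     1.135  0.442]
[-0.431  0.149  1.814 -0.     1.178  1.505]
-120 [np.float64(168.0), np.float64(168.0), np.float64(287.0), np.float64(361.0)]
-100 [np.float64(168.0), np.float64(168.0), np.float64(277.0), np.float64(359.0)]
-80 [np.float64(131.0), np.float64(131.0), np.float64(133.0), np.float64(133.0)]
-60 [np.float64(128.0), np.float64(128.0), np.float64(130.0), np.float64(130.0)]
-40 [np.float64(126.0), np.float64(126.0), np.float64(127.0), np.float64(127.0)]
-20 [np.float64(124.0), np.float64(124.0), np.float64(125.0), np.float64(125.0)]
0 [np.float64(123.0), np.float64(123.0), np.float64(123.0), np.float64(123.0)]
20 [np.float64(74.0), np.float64(74.0), np.float64(74.0), np.float64(74.0)]
40 [np.float64(72.0), np.float64(72.0), np.float64(72.0), np.float64(72.0)]
60 [np.float64(60.0), np.float64(60.0), np.float64(61.0), np.float64(61.0)]
80 [np.float64(58.0), np.float64(58.0), np.float64(58.0), np.float64(58.0)]
100 [np.float64(58.0), np.float64(58.0), np.float64(58.0), np.float64(58.0)]
120 [np.float64(55.0), np.float64(55.0), np.float64(55.0), np.float64(55.0)]
```

Run:
```python
from h import *
go(.5367,-.4487,.2,104); W=shot("w_tank"); x,y,a=rect(W,.5367,-.4487,.045,.056,.045)
print(env.current_time(),env.current_eef_pos().round(4))
a=np.hstack([cv2.imread("pics/w_d3.png"),cv2.imread("pics/w_tank.png")]); cv2.imwrite("pics/v4.png",cv2.resize(a,(800,300)))
```

```text
rect 535.2 -450.6 size 54.8 53.7 ang 17.6 z [0.0471 0.0505 0.0518] px 275.0 183.0 789
31.4083 [ 0.5372 -0.4474  0.1998]
```

View pics/v4.png

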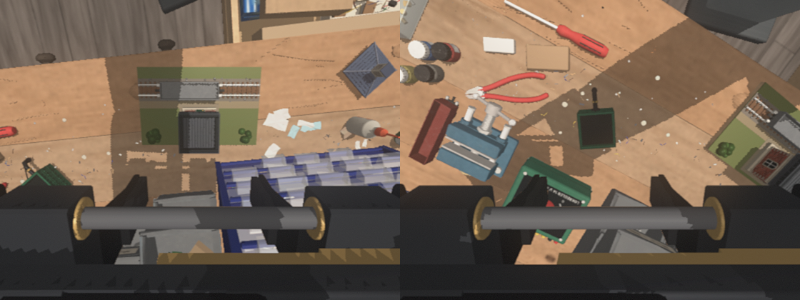

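The deck is seated (left). The tank is at (597,128), its pipe towards the camera side. I'll grip it at a=105.5° so the pads square it up.

Run:
```python
from h import *
env.grip(.85); go(.5352,-.4506,.1,105.5); st(-.003,.12); z0=env.current_eef_pos()[2]
env.grip(0.4,25); print(z0,env.current_eef_pos().round(4),env.current_grip_width(),env.current_gripper_force())
st(.15,.2); print(env.current_grip_width())
xy=np.array([.5302,-.1571]); go(*xy,.17,FA); W=shot("w_t1"); rect(W,*xy,.12,.3,.06)
print(env.current_time(),env.current_eef_pos().round(4))
cv2.imwrite("pics/v5.png",cv2.imread("pics/w_t1.png"))
```

```text
-0.0017803335264197709 [ 0.5354 -0.4504 -0.0025] 0.5969277516244467 24.776002764701843
0.5986208953181716
rect 515.2 -159.4 size 90.2 90.3 ang 50.8 z [0.2018 0.2803 0.2976] px 278.0 281.0 31295
35.7417 [ 0.5302 -0.158   0.1696]
```

View pics/v5.png

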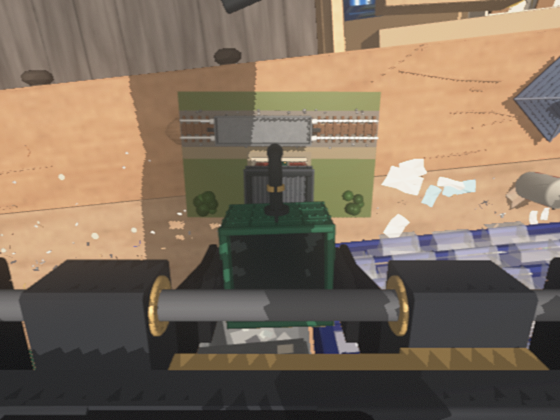

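The tank is held square, its pipe pointing over the rails. Placing it now.

Run:
```python
from h import *
xy=np.array([.5302,-.1571])
place(.0797,25,FA,xy); print(env.current_eef_pos().round(4))
env.grip(0.8); up(.26); W=shot("w_t2"); x,y,a=rect(W,*xy,.123,.137,.05)
go(.53,.0,.26,90); go(.5484,.1304,.2,116); W=shot("w_roof"); rect(W,.5484,.1304,.010,.07,.06); rect(W,.5484,.1304,.046,.07,.06)
print(env.current_time(),env.current_eef_pos().round(4))
a=np.hstack([cv2.imread("pics/w_t2.png"),cv2.imread("pics/w_roof.png")]); cv2.imwrite("pics/v6.png",cv2.resize(a,(800,300)))
```

```text
placed stop False z err mm -1.4847896475729954 F [-2.7  1.1 12.7]
[ 0.5308 -0.1584  0.0782]
rect 527.9 -156.9 size 53.6 60.0 ang 69.3 z [0.1231 0.1242 0.1334] px 279.0 191.0 2283
rect 547.5 129.6 size 61.3 61.5 ang 25.0 z [0.015  0.0211 0.0538] px 279.0 175.0 2759
rect 547.4 129.6 size 15.4 14.4 ang 25.9 z [0.0523 0.0539 0.0551] px 279.0 184.0 234
40.0667 [0.5491 0.1288 0.2004]
```

View pics/v6.png

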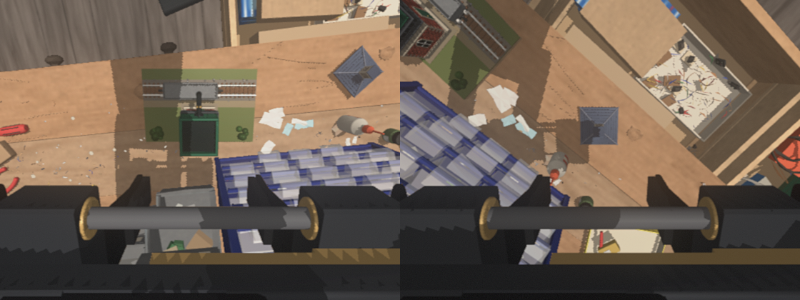

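Tank placed. The roof vent is at (547.4,129.6), top 53.9 mm. I'll check the tank rim's level and pick the roof.

Run:
```python
from h import *
W=np.load("pics/w_t2.npz")['W']; x,y,_=rect(W,.53,-.157,.1285,.138,.05)
d=W[...,:2]-[x,y]; m=(W[...,2]>.1285)&(W[...,2]<.138)&(np.hypot(d[...,0],d[...,1])<.04)
c=np.linalg.lstsq(np.c_[d[m],np.ones(m.sum())],W[m][:,2],rcond=None)[0]; print("tilt deg",np.degrees(c[:2]).round(2),"z",c[2].round(4))
env.grip(.45); go(.5474,.1296,.11,115.6); st(.033,.12); print(env.current_eef_pos().round(4),env.current_wrist_force().round(1))
env.grip(0.0,25); print(env.current_eef_pos().round(4),env.current_grip_width(),env.current_gripper_force(),env.current_wrist_force().round(1))
st(.05,.1); print(env.current_grip_width(),env.current_wrist_force().round(1),env.current_time())
```

```text
rect 530.7 -157.9 size 53.6 53.9 ang 69.3 z [0.1303 0.1325 0.1338] px 279.0 192.0 866
tilt deg [-0.31  0.08] z 0.1324
[0.5481 0.1297 0.0342] [-0.  -0.1  0.1]
[0.547  0.1296 0.033 ] 0.004707597866022115 0.0 [-0.1  0.1 -0. ]
0.0052180335799434764 [-0.   0.2  0.3] 43.3667
```

The fingers shut above the vent, so they are some 20 mm or more short of the nominal TCP. I'll touch the vent top gently with shut fingers to measure the offset, then grip lower.

Run:
```python
from h import *
p=env.current_eef_pos(); 
st(.036,.1); s=st(.0,.02,3); z=env.current_eef_pos()[2]; print("touch",s,z,env.current_wrist_force().round(1))
st(z+.02,.1); W=shot("w_roof2"); rect(W,.5474,.1296,.010,.07,.06); print(env.current_time())
cv2.imwrite("pics/v7.png",cv2.imread("pics/w_roof2.png"))
```

```text
touch True 0.016080449694893258 [0.9 0.2 6. ]
rect 545.5 128.1 size 56.4 61.0 ang 25.6 z [0.0151 0.0214 0.0529] px 278.0 217.0 6412
45.1167
```

View pics/v7.png

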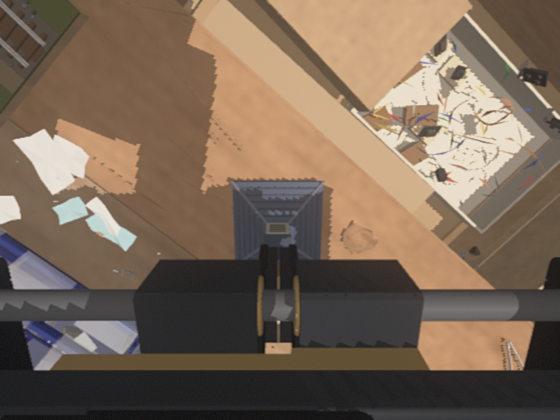

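Run:
```python
from h import *
W=np.load("pics/w_roof2.npz")['W']; print(env.current_eef_pos())
for v in range(220,300,8): print(v,W[v,268].round(3),W[v,291].round(3))
p,d=env.read_camera("side"); Ws=cloud(d,env.camera_info("side"))
c=p[170:310,190:350,::-1]; cv2.imwrite("pics/v8.png",cv2.resize(c,(640,560),interpolation=cv2.INTER_CUBIC))
```

```text
[0.54743327 0.12964518 0.03597613]
220 [0.543 0.12  0.03 ] [0.536 0.133 0.031]
228 [0.544 0.121 0.041] [0.541 0.136 0.03 ]
236 [0.543 0.121 0.055] [0.538 0.133 0.054]
244 [0.548 0.124 0.054] [0.535 0.131 0.075]
252 [0.54  0.121 0.084] [0.535 0.131 0.085]
260 [0.541 0.121 0.091] [0.535 0.13  0.094]
268 [0.541 0.122 0.099] [0.536 0.13  0.1  ]
276 [0.541 0.122 0.106] [0.537 0.13  0.106]
284 [0.541 0.122 0.113] [0.537 0.13  0.113]
292 [0.519 0.113 0.159] [0.517 0.119 0.159]
```

View pics/v8.png

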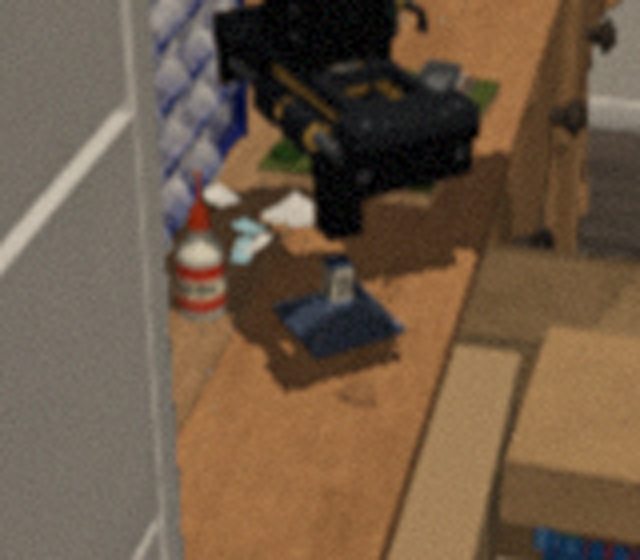

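The side view confirms it: the bottle is standing at (200,265), the roof is untouched, and the shut fingertips sit about 37 mm above the nominal TCP. I'll grip the vent with that offset.

Run:
```python
from h import *
env.grip(.45); st(-.003,.1,8); print(env.current_eef_pos().round(4),env.current_wrist_force().round(1))
env.grip(0.0,25); z=env.current_eef_pos()[2]; print(z,env.current_grip_width(),env.current_gripper_force(),env.current_wrist_force().round(1))
if env.current_grip_width()>.08:
    st(.12,.15); xy=np.array([.5307,-.1579]); go(.5,.03,.18,95); go(*xy,.18,FA); print(env.current_grip_width())
    W=shot("w_r3"); cv2.imwrite("pics/v9.png",cv2.imread("pics/w_r3.png"))
print(env.current_time(),env.current_eef_pos().round(4))
```

```text
[ 0.5472  0.1296 -0.0033] [ 0.1 -0.9  1.1]
-0.0026823523742063524 0.15656109060124734 24.989733695983887 [ 0.5 -0.8  1.7]
0.15412120291946535
49.5583 [ 0.5306 -0.1559  0.1793]
```

View pics/v9.png

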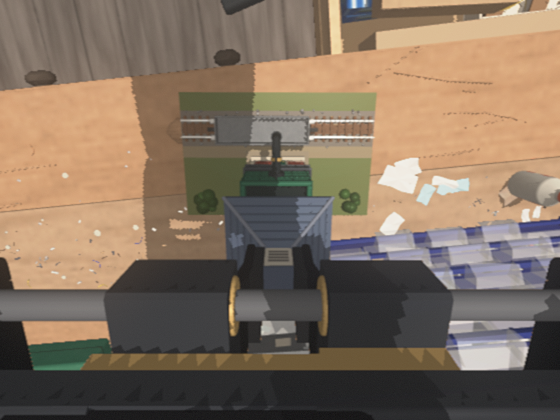

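The roof is held square above the tank. Placing it.

Run:
```python
from h import *
xy=np.array([.5307,-.1579]); env.grip(0,40)
place(.1193,20,FA,xy); print(env.current_eef_pos().round(4))
env.grip(.4); up(.25); env.pause(.3); print(env.current_eef_pos().round(4))
W=shot("w_r4"); rect(W,*F,.168,.180,.03); x,y,_=rect(W,*F,.130,.185,.05)
go(.45,.2,.3,100); env.pause(.3)
p,d=env.read_camera("side"); Ws=cloud(d,env.camera_info("side"))
a=cv2.resize(p[130:270,220:360,::-1],(400,400),interpolation=cv2.INTER_CUBIC)
p,d=env.read_camera("top"); b=cv2.resize(p[170:270,250:350,::-1],(400,400),interpolation=cv2.INTER_CUBIC)
cv2.imwrite("pics/v10.png",np.hstack([a,b]))
rect(cloud(d,env.camera_info("top")),.4728,-.151,.036,.05,.07); print(env.current_time())
```

```text
placed stop True z err mm -0.2684922868897849 F [ 0.6 -0.6  3.2]
[ 0.5298 -0.157   0.119 ]
[ 0.5283 -0.1562  0.2483]
rect 529.7 -157.0 size 15.0 15.1 ang 69.2 z [0.1703 0.176  0.1771] px 278.0 206.0 370
rect 530.3 -157.0 size 61.6 61.1 ang 69.3 z [0.137  0.1432 0.1759] px 278.0 194.0 4050
rect 451.4 -171.7 size 32.9 3.2 ang 73.8 z [0.0367 0.0412 0.0444] px 316.0 241.0 14
54.3417
```

View pics/v10.png

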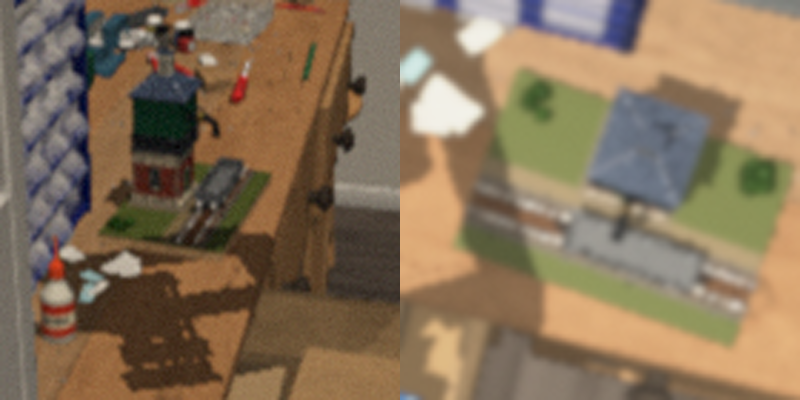

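The side view shows the tower upright with its pipe over the wagon and the bottle standing. The vent top reads 176 mm against 175 mm expected, and the camera read the vent about 1 mm high before. The wagon has not moved. Handing in.

```bash
python3 -c "
from station import env
print(env.hand_in())"
```

```text
the job is handed in; nothing more can be done
None
```

The water tower is assembled and handed in after about 54 s: house, deck, tank (pipe over the rails) and roof measured fully seated and level to within about 1 mm, wagon unmoved, glue bottle standing; the deck and roof each took a second try because the fingers first closed above them without moving them.

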